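# Index the tile wheel and set the stencil plate

## Task

The bare terracotta tile on the indexing wheel is next to be stencilled. Turn the wheel, either way round (its black knobs are the handles), until the bare tile has clicked in at the work station beside the grey ledge with the two steel pins, and let go; only then lay the brass stencil plate with the red grip on the ledge so that both holes drop over the pins and it lies flat with its window over the bare tile. Leave the bottles, tub, jar and small pots standing where they are.

Things in the scene. Friction and masses are not known exactly. Their poses are not given: they have to be found in the camera images.
- index_base: Grey fixture fixed to the table; position and yaw vary. Origin: on the table, on the wheel's vertical axis; z up; the work station lies towards its -y. The aluminium disc that turns on it has radius 108 mm, top 60 mm above the table, a hub 10 mm high.
- index_wheel (a joint): Angle of the wheel, counter-clockwise from above positive, no end stops, starts between 0.6 and 5.7 rad, at a detent (rarely balanced between two); 0 or 2 pi puts the bare tile at the station. Six detents, every 1.047 rad from 0; a sprung roller pulls the wheel into the nearest one when let go. 3 to 8 N at a knob turns it. Five tiles are white with a blue ring, one bare terracotta.
- knob_0 (a point): Half-way up one of the wheel's six equal round black knobs (18 mm diameter, upright, from 60 to 105 mm above the table, 95 mm from the axis). Knob k stands at joint value + k x 60 degrees in the index_base frame (from +x towards +y); this is k = 0. The tiles sit midway between the knobs.
- bare_tile (a point): Centre of the top face of the bare terracotta tile (36 mm square, 8 mm thick, fixed to the wheel like the other five), 82 mm from the axis, 68 mm above the table.
- ledge (a point): Centre of the top of the grey ledge, 72 mm above the table, at (0, -144, 72) mm in index_base; axes as index_base. It is 96 mm wide (x) and 62 mm deep (y). Two upright steel pins, 9 mm diameter, 9 mm high with tapered tips, stand on it at x = +-35 mm, y = -6 mm from this point.
- stencil_grip (a point): Centre of the red grip bar of the loose brass plate (250 g), 23 mm above the plate's flat underside; axes are the plate's, z up. Bar: 36 mm along x, 12 mm thick (y), 6 to 40 mm above the underside. Plate 6 mm thick, T-shaped: head 100 mm wide (x), y = -42 to +8 mm from here; tongue 56 mm wide, y = +8 to +72 mm. Balances near the bar; starts flat on the table.
- stencil_window (a point): Centre of the 28 mm square window in the plate's tongue, 48 mm from the grip in the plate's +y direction. The two round 12 mm holes for the pins are in the head, at x = +-35 mm, y = -20 mm from the grip.
- station (a point): The work station: where bare_tile must come to lie (fixed to index_base, at its (0, -82, 68) mm).
- stencil_home (a point): Where stencil_grip lies when the plate is fully seated over the pins (fixed to index_base, at its (0, -130, 95) mm); the plate's axes are then parallel to index_base's, tongue over the wheel (+y), between two knobs.
- white_tall_bottle: White bottle standing beside the wheel, 78 mm diameter, 216 mm high; bystander; origin at the centre of its foot.
- tea_bottle: Brown bottle with white cap, 78 mm diameter, 177 mm high; bystander; origin at the centre of its foot.
- tub_white: White tub, 150 mm diameter, 126 mm high; bystander; origin at the centre of its foot.
- red_cap_jar: Beige jar with red cap beside the stencil plate, 76 mm diameter, 99 mm high; bystander; origin at the centre of its foot.
- oxide_pot_1: Small dark red pot with white cap beside the stencil plate, 32 mm diameter, 53 mm high; bystander; origin at the centre of its foot.
- oxide_pot_4: Small dark blue pot with white cap beside the stencil plate, 32 mm diameter, 48 mm high; bystander; origin at the centre of its foot.
Mind the look-alikes: they are no part of the job. What is shaped like the part that bears stencil_grip but blue is not meant.

How it is judged:
By the outcome, as a careful person would: the job done as asked, in the order asked, and still so for the second after the job is handed in, with the robot touching nothing.
It also fails if it takes over 72 s, if anything falls off the work surface, if the arm or the gripper's body presses on something with over 40 N, if the wrist force passes 120 N, or if a joint passes its speed limit or range.

## Robot

A 6-joint arm with a two-finger parallel gripper is mounted at the origin on a cart in front of the work surface, level with it; the furniture and walls round the work are solid. World frame = base frame: x ahead of the robot, y to its left, z up, the work surface at z = 0. Lengths are in m, angles in rad, forces in N, time in s.
With the tool pointing down it reaches from about 0.35 to 0.775 m from the base axis. Payload 5.5 kg.
Tool frame: the origin (TCP) lies at the very end of the fingers, on their centre line; the grasp point (between the pads) lies 19 mm behind it; z points along the fingers, y is the direction in which the jaws open and shut (so a half turn about z gives the same grasp; the last joint's range is limited). The gripper opens to 85 mm and grips with 20 to 120 N. Pads are 22 mm wide; open, the fingers measure 114 mm over their backs; the gripper's body (76 mm by 85 mm) begins 54 mm behind the grasp point. The pads swing forward as they close: fully open they stand 13 mm farther back than shut.
Start: joints at [-1.4, 0.313, 0.046, 1.304, 0, 1.431], TCP at [0.176, -0.547, 0.231] pointing down, gripper open.
Joint ranges: [-2.76, 2.76], [-0.86, 1.69], [-1.03, 1.26], [-2.2, 2.34], [-1.47, 1.5], [-3.14, 3.14]. Speed limits (rad/s): [2.57, 2.57, 3.14, 3.14, 3.14, 3.14].

## Interface

Orientations are given as a unit quaternion [w, x, y, z].
In Python, from workcell import get_state, read_camera, hand_in, find_in, silhouettes gives the robot as it stands. The module is installed in compiled form; this text tells all that it offers.
- The arm moves only by the tool send_rows, never from a script. Its argument "deltas" is a list that holds one entry, the list of rows, each a list of 6 numbers: the shift along the world's x, y, z in cm, then the turn, a rotation vector about the world's x, y, z in degrees. In form: [[[dx, dy, dz, wx, wy, wz], ...]]. A call has 1 to 12 rows; each row is the pose to reach, as a shift and turn from the pose commanded when the call began; what a row does not reach only later rows make up. A row lasts 1/10 s, in which the tool goes at most 50 mm and 8.59 degrees, less where a joint would pass 70% of its speed; a pose out of reach is approached as far as the arm can. A call with a gripper value outside its range is refused whole. "jaw" is the opening, from -1 (shut) to 1 (fully open), so that 0 is half open, set as the call begins (left out, the last holds). The fingers move at their own pace and stop on an object; "force" is the grip in N (left out, the last holds). Time passes only in rows, so rows that repeat a pose let the fingers close. It gives the time, the measured TCP pose, the force and the opening at its end, in the units of the state.
- get_state(): the state, without advancing time (a new reading comes with each control period).
- read_camera(name): name is "scene" or "top"; returns a dict with "img" (420x560x3 uint8, red, green, blue), "z_map" (420x560 float32, m along the optical axis (not along the pixel's ray), 0 where there is no reading), "vfov" (degrees; the focal length in pixels is half the picture's height over the tangent of half this angle, whatever the lens; pixels are square), "cx", "cy" (the principal point, pixels), "R" (3x3) and "t" (3): a world point X has camera coordinates R X + t. Camera axes: x right, y down, z forward; pixel columns grow to the right and rows downward; lengths in m; the calibration is good to about 2 mm. A picture is of the moment at which its call begins.
- hand_in(): hands the job in, once; it reports no verdict.
Trained networks look in a picture, given as the dict that the camera call returned (one of the last four; its "shot" number tells which), for a name from the list of things; names that differ only in an ending like _2 or _b are one class to them, and where a whole thing is asked for, a point or a joint stands for the part that bears it (a point fixed in the world has none). Each returns a list of dicts, best first, with "conf" (0 to 1); they miss things now and then, are a little off and sometimes report something else, mostly with a low value. They report only what shows in the picture. A call takes as long as a camera call. They do not tell look-alikes from the thing itself.
- find_in(picture, thing): "box" ([centre column, centre row, width, height] in pixels, round what is visible of it).
- silhouettes(picture, thing): "mask" (420x560 bool, what is visible of it) and "box" ([centre column, centre row, width, height] in pixels, round what is visible of it).
The state is a dict: "clock": time; "joint_pos": joint angles; "qvel": joint speeds; "tau": joint torques, N m; "tcp_pos": TCP position; "orientation": TCP orientation; "wrist_force": force on the tool from outside, world axes, zero at the start; "ft_torque": the same for the moment, N m; "finger_gap": finger opening in m.
Only numpy, scipy, OpenCV 4.12 (cv2) and the standard library are available. Lean on these libraries where they do the work, as an engineer would, in place of code of your own. Each camera call takes 0.05 s, during which the arm holds its last target.

## Working session

There is one attempt and no reset: what is moved stays moved. The work goes in short steps, Python scripts to look and compute and a tool call to move; the robot and the scene stay as the last step left them, time stands still between calls to the robot, and variables do not carry over. Pictures are saved under pics/ and viewed, and the job is handed in when it is done.

Besides the shell and the picture viewer there is one more tool, called after "Emit:" by a JSON object that holds its "fn" and its "kwargs", one argument or row to a line. send_rows: Moves the arm, as the interface text tells. Its arguments: {"type":"object","properties":{"deltas":{"type":"array","items":{"type":"array","items":{"type":"array","items":{"type":"number"}}}},"jaw":{"type":"number"},"force":{"type":"number"}},"required":["deltas"]}

```bash
mkdir -p pics; cat > h.py <<'E'
import numpy as np, cv2
from workcell import get_state, read_camera, hand_in, find_in, silhouettes
def f(p): return p["img"].shape[0]/2/np.tan(np.radians(p["vfov"])/2)
def pts(p,mask=None):
    z=p["z_map"]; v,u=np.nonzero((z>0)&(mask if mask is not None else True))
    d=z[v,u]; F=f(p)
    c=np.stack([(u-p["cx"])/F*d,(v-p["cy"])/F*d,d],1)
    return (c-p["t"])@p["R"], u, v
def at(p,u,v,zw):
    r=p["R"].T@np.array([(u-p["cx"])/f(p),(v-p["cy"])/f(p),1]); o=-p["R"].T@p["t"]
    return o+r*(zw-o[2])/r[2]
def proj(p,X):
    c=p["R"]@np.asarray(X)+p["t"]; return c[:2]/c[2]*f(p)+[p["cx"],p["cy"]]
def save(img,n,s=1):
    cv2.imwrite("pics/"+n,cv2.resize(img[...,::-1],None,fx=s,fy=s,interpolation=cv2.INTER_CUBIC))
E
python3 - <<'E'
from h import *
for n in("scene","top"):
    p=read_camera(n); save(p["img"],n+"0.png",1.4)
    print(n,p["vfov"],p["cx"],p["cy"],-p["R"].T@p["t"],p["R"])
    for t in("index_base","bare_tile","stencil_grip","ledge","white_tall_bottle","tea_bottle","tub_white","red_cap_jar","oxide_pot_1","oxide_pot_4"):
        try:
            print(t,[(round(d["conf"],2),np.round(d["box"])) for d in find_in(p,t)][:4])
        except Exception as e: print(t,e)
print(get_state())
E
```

```text
scene 54.810866326399434 275.66654191753236 212.06797433216846 [ 0.08880658 -0.81365649  0.59871776] [[ 0.85125176 -0.52417566 -0.02470453]
 [-0.275373   -0.40613452 -0.87133487]
 [ 0.44669917  0.74852831 -0.49006655]]
index_base []
bare_tile [(0.92, array([266., 193.,  51.,  50.]))]
stencil_grip [(0.97, array([325., 316.,  55.,  47.])), (0.82, array([331., 259.,  54.,  33.])), (0.64, array([275., 207.,  66.,  77.])), (0.59, array([376., 282.,  38.,  60.]))]
ledge [(0.63, array([272., 207.,  66.,  78.]))]
white_tall_bottle [(0.9, array([261., 162.,  27.,  46.])), (0.16, array([267., 193.,  53.,  52.]))]
tea_bottle [(0.88, array([336., 191.,  28.,  68.])), (0.46, array([373., 281.,  41.,  61.]))]
tub_white []
red_cap_jar [(0.85, array([376., 283.,  44.,  57.]))]
oxide_pot_1 [(0.57, array([275., 302.,  16.,  23.])), (0.53, array([276., 326.,  21.,  27.]))]
oxide_pot_4 [(0.57, array([275., 302.,  16.,  23.])), (0.53, array([276., 326.,  21.,  27.]))]
top 51.96830793882422 278.28226266081754 202.78667916341146 [ 0.28749927 -0.02573765  1.48308541] [[ 2.64154772e-02 -9.99650694e-01 -8.436
[... 900 characters left out ...]
ck': 1.1, 'joint_pos': array([-1.39958910e+00,  3.13150187e-01,  4.60809496e-02,  1.30364134e+00,
       -1.31292798e-05,  1.43121527e+00]), 'qvel': array([-1.44770102e-03, -1.72280077e-03, -2.76565499e-04,  5.11810649e-04,
        5.87486568e-04, -5.06923068e-05]), 'tau': array([-3.14147974e-04, -4.80475509e+01,  2.98819470e+01,  2.99888043e-04,
       -1.93275064e-04,  5.89912375e-06]), 'tcp_pos': array([ 0.17583996, -0.54746703,  0.23134374]), 'orientation': array([ 4.29746603e-05,  9.87950605e-01,  1.54769507e-01, -5.88584211e-06]), 'wrist_force': array([ 0.00594422,  0.17157501, -0.31644821]), 'ft_torque': array([-0.01579083,  0.04116899,  0.00201023]), 'finger_gap': 0.0853927470500451}
```

View pics/scene0.png

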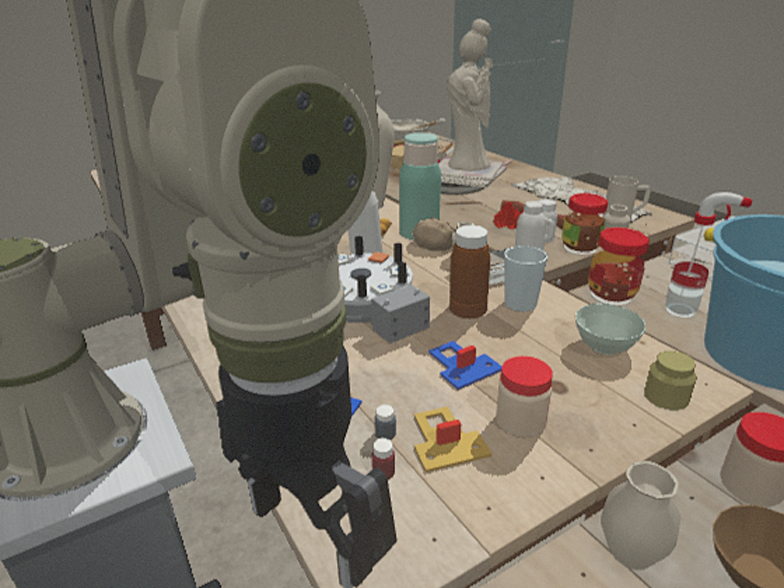

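View pics/top0.png

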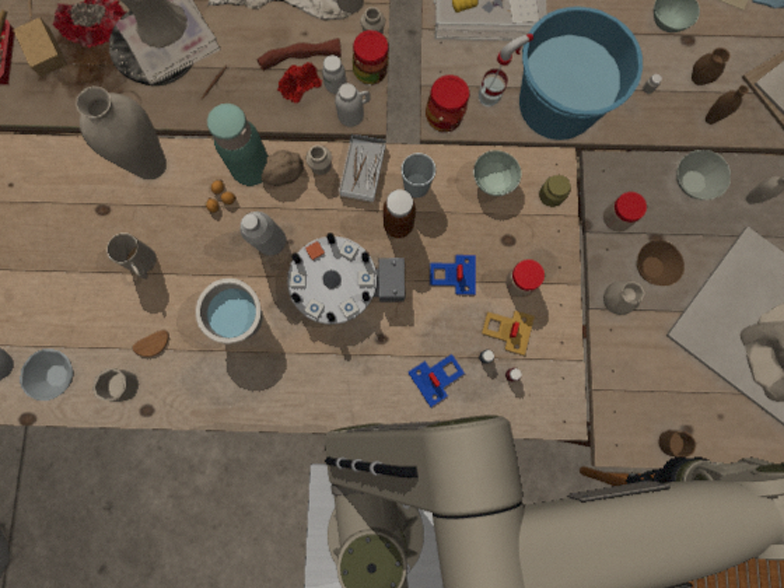

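Top view: wheel at about (236,199) px with the ledge to its right (279,199); bare tile at (225,179). T-plates: two blue ones, at (325,196) and (312,272), and a brass one with red grip at (364,237). The brass one is meant. I'll confirm it in an enlarged crop and measure.

```bash
python3 - <<'E'
from h import *
import pickle
p=read_camera("top"); s=read_camera("scene"); pickle.dump((p,s),open("a.pkl","wb"))
c=p["img"][140:300,190:400]; save(c,"crop1.png",3.8)
P,u,v=pts(p)
def box(a,b,c,d): return (u>=a)&(u<b)&(v>=c)&(v<d)
# ledge top: gray points z~.072 
m=box(265,295,180,220)&(abs(P[:,2]-.072)<.006); print("ledge",m.sum(),P[m].mean(0),np.median(P[m,2]))
r=cv2.minAreaRect((P[m][:,:2]*1000).astype(np.float32)); print(r)
# disc
m=box(200,275,160,235)&(abs(P[:,2]-.06)<.005); r=cv2.minEnclosingCircle((P[m][:,:2]*1000).astype(np.float32)); print("disc",r,np.median(P[m,2]))
m2=m&box(200,266,160,235);print(cv2.minEnclosingCircle((P[m2][:,:2]*1000).astype(np.float32)))
# brass
hsv=cv2.cvtColor(p["img"],cv2.COLOR_RGB2HSV)
hh=hsv[v,u]
br=box(335,390,215,260)&(hh[:,0]>15)&(hh[:,0]<30)&(hh[:,1]>140)
print("brass",br.sum(),np.median(P[br,2]))
red=box(335,390,222,260)&((hh[:,0]<8)|(hh[:,0]>172))&(hh[:,1]>150)
print("red",red.sum(),P[red].mean(0),np.percentile(P[red,2],[5,50,95]))
tile=box(205,270,165,230)&((hh[:,0]<14)|(hh[:,0]>172))&(hh[:,1]>130)
print("tile",tile.sum(),P[tile].mean(0))
dark=box(200,275,160,235)&(hh[:,2]<60)&(P[:,2]>.085)
n,l=cv2.connectedComponents((lambda M:(M.__setitem__((v[dark],u[dark]),1),M)[1])(np.zeros((420,560),np.uint8)))
for k in range(1,n):
    q=dark&(l[v,u]==k); print("knob",q.sum(),P[q].mean(0))
E
```

```text
ledge 487 [ 0.59311405 -0.01775983  0.07244117] 0.07250337331311778
((593.1288452148438, -10.444950103759766), (96.5392837524414, 77.36600494384766), 1.2676886320114136)
disc ((627.4195556640625, 125.96319580078125), 153.29373168945312) 0.06108743612973164
((613.13623046875, 149.1792449951172), 143.4752960205078)
brass 535 0.0063331414230742445
red 48 [ 0.47855828 -0.31978231  0.0341765 ] [0.0141182  0.03795614 0.04439994]
tile 92 [0.65410754 0.16856262 0.06919345]
knob 25 [0.67897627 0.12679159 0.10187825]
knob 24 [0.62874817 0.20621297 0.10243477]
knob 21 [0.63546917 0.04259565 0.10360674]
knob 21 [0.54048624 0.03904211 0.10278025]
knob 24 [0.53331127 0.2022992  0.10185052]
knob 22 [0.48998996 0.11791257 0.10256046]
```

View pics/crop1.png

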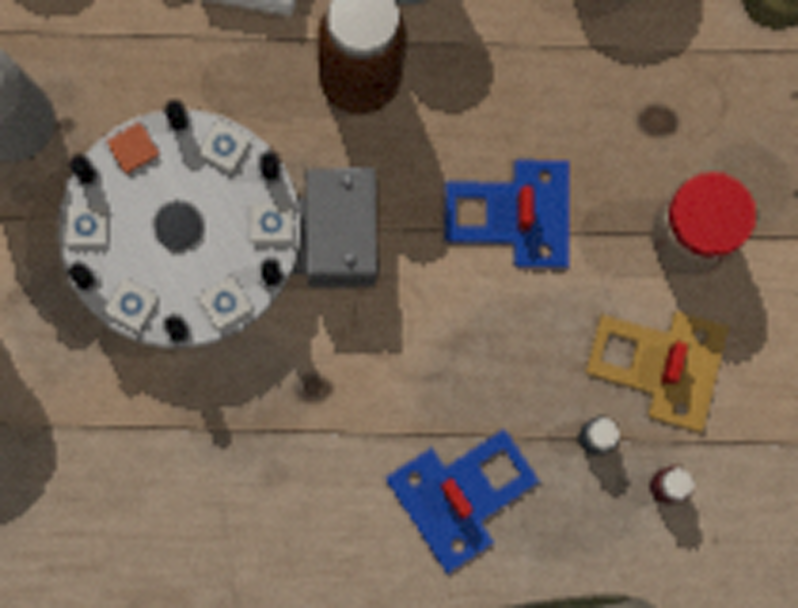

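```bash
python3 - <<'E'
from h import *
import pickle
from scipy.optimize import minimize
p,s=pickle.load(open("a.pkl","rb"))
P,u,v=pts(p)
K=np.array([[.67898,.12679],[.62875,.20621],[.63547,.0426],[.54049,.03904],[.53331,.2023],[.48999,.11791]])
C=K.mean(0); d=K-C; a=np.degrees(np.arctan2(d[:,1],d[:,0]))
print(C,np.hypot(*d.T),a%60)
# refine by image: knobs top centre z=.105 -> mask centroid direct projection at .102 
hsv=cv2.cvtColor(p["img"],cv2.COLOR_RGB2HSV); hh=hsv[v,u]
def box(a,b,c,d): return (u>=a)&(u<b)&(v>=c)&(v<d)
# ledge
m=box(255,300,175,225)&(abs(P[:,2]-.0725)<.0025)&(P[:,1]<.015)
q=(P[m][:,:2]*1000).astype(np.float32); print("ledge",m.sum(),cv2.minAreaRect(q),np.percentile(q,[1,99],axis=0))
# pins
pin=box(265,295,180,220)&(P[:,2]>.0765)&(P[:,1]<.0)
print("pins",np.round(P[pin],4)[:12])
# plate fit: brass mask vs template in image
img=hsv; M=((img[...,0]>14)&(img[...,0]<32)&(img[...,1]>130)); M[:215]=0;M[262:]=0;M[:,:338]=0;M[:,392:]=0
def rend(x,y,yaw):
    R=np.array([[np.cos(yaw),-np.sin(yaw)],[np.sin(yaw),np.cos(yaw)]])
    S=8; im=np.zeros((60*S,60*S),np.uint8)
    def poly(pl,val):
        X=np.array(pl)/1000@R.T+[x,y]
        uv=np.array([proj(p,[*k,.006]) for k in X]); cv2.fillPoly(im,[np.round((uv-[335,210]+.5)*S).astype(np.int32)],val)
    poly([(-50,-42),(50,-42),(50,8),(28,8),(28,72),(-28,72),(-28,8),(-50,8)],255)
    poly([(-14,34),(14,34),(14,62),(-14,62)],0)
    return cv2.resize(im,(60,60),interpolation=cv2.INTER_AREA)/255.
T=M[210:270,335:395].astype(float)
# add red grip as brass-ish
red=((img[...,0]<8)|(img[...,0]>172))&(img[...,1]>120); T=np.maximum(T,red[210:270,335:395]*(np.indices((60,60))[0]>12))
best=None
for yaw0 in np.radians([-5,-12,-20]):
    r=minimize(lambda w:((rend(w[0]/100,w[1]/100,w[2]/10)-T)**2).sum(),[47.5,-32,yaw0*10],method="Nelder-Mead",options=dict(initial_simplex=[[47.5,-32,yaw0*10],[48.5,-32,yaw0*10],[47.5,-31,yaw0*10],[47.5,-32,yaw0*10+1]]))
    print(r.fun,r.x[:2]/100,np.degrees(r.x[2]/10))
    if best is None or r.fun<best.fun: best=r
cmp=np.hstack([T,rend(best.x[0]/100,best.x[1]/100,best.x[2]/10)]); cv2.imwrite("pics/fit.png",cv2.resize((cmp*255).astype(np.uint8),None,fx=6,fy=6,interpolation=0))
# bystanders
for n,(cx,cy),h in [("white",(188,166),.216),("tea",(285,142),.177),("tub",(164,223),.126),("jar",(377,197),.099),("pot4",(349,254),.048),("pot1",(367,267),.053)]:
    m=box(cx-40,cx+40,cy-40,cy+40)&(abs(P[:,2]-h)<.006); 
    print(n,m.sum(),P[m].mean(0),cv2.minEnclosingCircle((P[m][:,:2]*1000).astype(np.float32)) if m.sum() else "")
E
```

```text
[0.58449833 0.122475  ] [0.09458015 0.09470882 0.09475298 0.09432991 0.09482761 0.09461852] [2.61489475 2.14476818 2.54369546 2.19030285 2.67030358 2.76538685]
ledge 268 ((593.7968139648438, -20.43410873413086), (93.19619750976562, 57.20608901977539), 1.3230712413787842) [[547.37963013 -49.75126335]
 [640.00996399   8.43125517]]
pins [[ 0.6387 -0.011   0.0767]
 [ 0.6387 -0.021   0.0782]
 [ 0.6391 -0.0311  0.0776]
 [ 0.6345 -0.0077  0.0794]
 [ 0.6351 -0.0345  0.0801]
 [ 0.6318 -0.0078  0.0767]
 [ 0.6318 -0.0212  0.0779]
 [ 0.6311 -0.0246  0.0812]
 [ 0.6322 -0.0279  0.0769]
 [ 0.632  -0.0313  0.0781]
 [ 0.6279 -0.0146  0.0789]
 [ 0.6275 -0.0213  0.0813]]
55.595186466743556 [ 0.48010871 -0.32077984] -15.156494344353748
55.63898500576701 [ 0.48050256 -0.32096512] -14.884347079000122
55.43847750865052 [ 0.48026554 -0.32098225] -15.338044209905497
white 105 [0.67757712 0.29223955 0.21526009] ((677.7330322265625, 293.29534912109375), 18.626691818237305)
tea 266 [ 0.74615536 -0.03473981  0.17642722] ((747.2130737304688, -34.91261672973633), 30.56684112548828)
tub 506 [0.49704294 0.35309315 0.12532594] ((495.3294372558594, 349.9408264160156), 75.5589828491211)
jar 360 [ 0.60292117 -0.34321736  0.09902331] ((603.3046875, -344.38531494140625), 37.227901458740234)
pot4 101 [ 0.39891691 -0.2677819   0.04820934] ((423.3577575683594, -226.13125610351562), 122.3260726928711)
pot1 81 [ 0.39015242 -0.29471215  0.05209369] ((417.2351989746094, -301.7616271972656), 59.433780670166016)
```

View pics/fit.png

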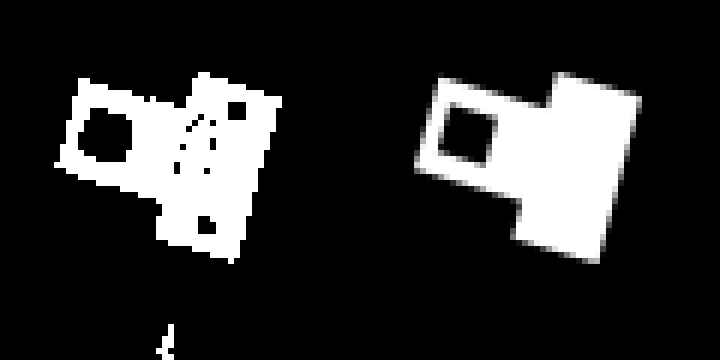

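```bash
cat > ov.py <<'E'
from h import *
def overlay(p,x,y,yaw,S=6,u0=195,v0=155,w=110,h=90):
    im=cv2.resize(p["img"][v0:v0+h,u0:u0+w][...,::-1],None,fx=S,fy=S,interpolation=cv2.INTER_CUBIC)
    R=np.array([[np.cos(yaw),-np.sin(yaw)],[np.sin(yaw),np.cos(yaw)]])
    def L(pl,z,c,cl=True):
        uv=np.array([proj(p,[*(R@np.array(k)/1000+[x,y]),z]) for k in pl]); cv2.polylines(im,[np.round((uv-[u0,v0]+.5)*S).astype(np.int32)],cl,c,1)
    ci=lambda cx,cy,r:[(cx+r*np.cos(a),cy+r*np.sin(a)) for a in np.linspace(0,6.28,60)]
    L([(-48,-113),(48,-113),(48,-175),(-48,-175)],.072,(0,255,0))
    L(ci(0,0,108),.060,(0,0,255))
    for sx in(-35,35): L(ci(sx,-150,4.5),.072,(255,255,0)); L(ci(sx,-150,2),.081,(0,255,255))
    for k in range(6): L(ci(95*np.cos(k*np.pi/3),95*np.sin(k*np.pi/3),9),.105,(255,0,255))
    return im
E
python3 - <<'E'
from ov import *
import pickle
p,s=pickle.load(open("a.pkl","rb"))
cv2.imwrite("pics/ov1.png",overlay(p,.5865,.1225,np.radians(2.5)))
E
```

```text
(no output)
```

View pics/ov1.png

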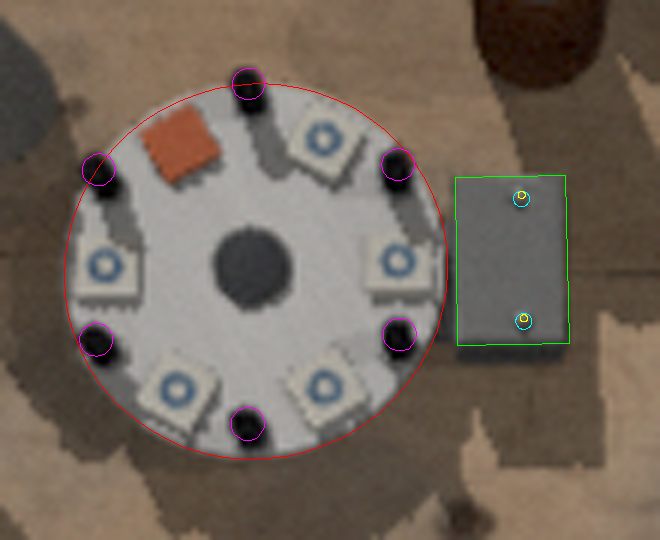

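Emit:
{"fn": "send_rows", "kwargs": {
  "deltas": [
    [[1.4,2.2,0,0,0,8.5],[2.8,4.5,0,0,0,17],[4.2,6.7,0,0,0,25.5],[5.6,9,0,0,0,34],[7,11.2,0,0,0,42.5],[8.4,13.5,0,0,0,51],[9.8,15.7,0,0,0,59.5],[11.2,18,0,0,0,68],[12.6,20.2,0,0,0,76.5],[14,22.5,0,0,0,85],[15.4,24.7,0,0,0,93.5],[16.8,27,0,0,0,102]]
  ],
  "jaw": -0.25,
  "force": 40
}}

```text
clock: 2.4
tcp_pos: [0.3443, -0.2766, 0.2315]
orientation: [0.0, 0.499, 0.867, -0.0]
wrist_force: [0.4, -0.0, -0.1]
finger_gap: 0.0324
```

Emit:
{"fn": "send_rows", "kwargs": {
  "deltas": [
    [[1.6,2.6,0,0,0,8.5],[3.2,5.2,0,0,0,17],[4.8,7.8,0,0,0,25.5],[6.4,10.4,0,0,0,34],[8,13,0,0,0,42.5],[9.6,15.6,0,0,0,51],[11.2,18.2,0,0,0,59.5],[12.8,20.8,0,0,0,68],[14.4,23.4,0,0,0,76.5],[16,26,0,0,0,85],[17.6,28.8,0,0,0,93.5],[19.2,31.4,0,0,0,102]]
  ]
}}

```text
clock: 3.6
tcp_pos: [0.5364, 0.0378, 0.2314]
orientation: [0.0, -0.36, 0.933, -0.0]
wrist_force: [0.6, -0.4, 0.5]
finger_gap: 0.032
```

Emit:
{"fn": "send_rows", "kwargs": {
  "deltas": [
    [[0.3,0,0,0,0,7],[0.6,0,-1,0,0,14],[0.6,0,-3,0,0,20.3],[0.6,0,-5.5,0,0,20.3],[0.6,0,-8,0,0,20.3],[0.6,0,-8,0,0,20.3]]
  ]
}}

```text
clock: 4.2
tcp_pos: [0.5393, 0.0367, 0.1481]
orientation: [-0.003, -0.516, 0.857, 0.002]
wrist_force: [-0.9, -0.3, 0.0]
finger_gap: 0.0319
```

```bash
python3 - <<'E'
from ov import *
s=get_state(); print(s["tcp_pos"],s["joint_pos"])
p=read_camera("scene"); save(p["img"][100:300,180:400],"s1.png",3.5)
p=read_camera("top"); save(p["img"][140:300,180:400],"t1.png",3.5)
E
```

```text
[0.53932029 0.03674361 0.14808502] [-8.05457828e-02  2.91530903e-01 -1.91722374e-01  1.09402012e+00
  5.83049960e-05 -1.16456825e+00]
```

View pics/s1.png

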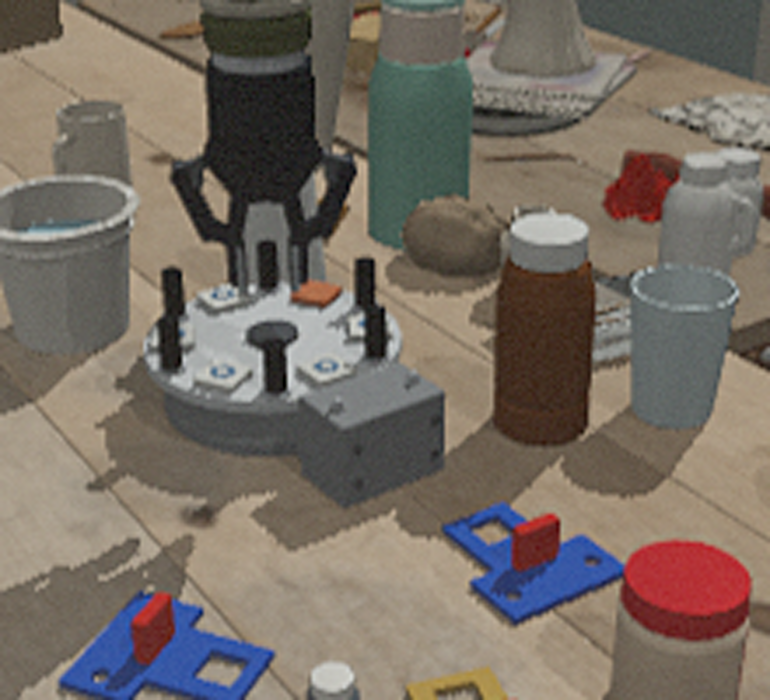

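View pics/t1.png

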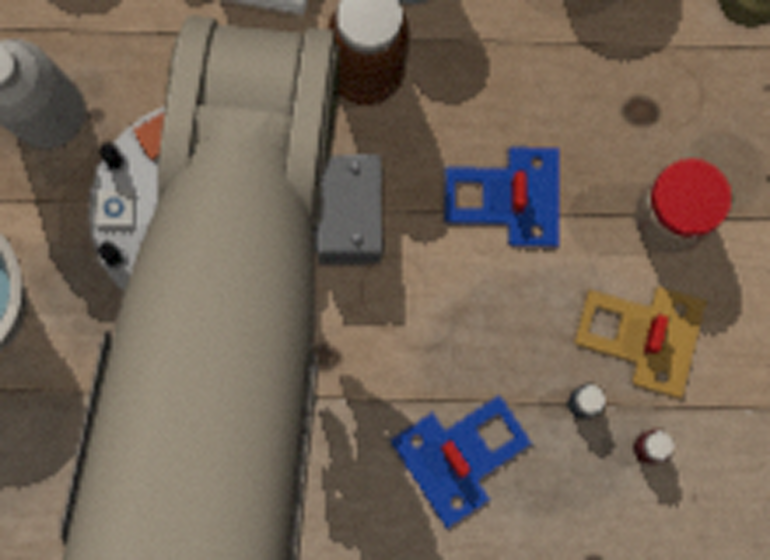

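```bash
python3 - <<'E'
from ov import *
s=get_state(); p=read_camera("scene"); 
print((proj(p,s["tcp_pos"])-[180,100])*3.5)
for k in range(6):
  a=np.radians(2.5+60*k); print(k,(proj(p,[.5865+.095*np.cos(a),.1225+.095*np.sin(a),.105])-[180,100])*3.5)
print((proj(p,[.5865,.1225,.07])-[180,100])*3.5, (proj(p,[.48,-.321,.04])-[180,100])*3.5)
E
```

```text
[268.97988221 284.59792849]
0 [362.66862597 257.69984679]
1 [264.75145234 240.70604661]
2 [169.38985637 267.77502846]
3 [165.82033803 317.21689783]
4 [271.93486142 338.85079607]
5 [373.29274495 306.03825234]
[270.09358111 324.40439446] [488.45315354 702.74710152]
```

```bash
python3 - <<'E'
from h import *
s=get_state(); print(s)
E
```

```text
{'clock': 4.35, 'joint_pos': array([-8.05959781e-02,  2.88322013e-01, -1.85051689e-01,  1.09641420e+00,
        4.24546221e-05, -1.16459935e+00]), 'qvel': array([-0.00088773, -0.01153342,  0.01672383, -0.00373699,  0.00088369,
       -0.00147927]), 'tau': array([ 1.82012661e-02, -4.41470289e+01,  2.75061768e+01,  4.38207784e-02,
        4.07472417e-04,  2.10614604e-05]), 'tcp_pos': array([0.54238998, 0.03646397, 0.15239612]), 'orientation': array([ 4.21983849e-04, -5.15851769e-01,  8.56677709e-01, -2.76785789e-04]), 'wrist_force': array([-0.24715464, -0.09409067,  0.45493795]), 'ft_torque': array([-0.03505859, -0.00055143,  0.04697741]), 'finger_gap': 0.03221403223574189}
```

Emit:
{"fn": "send_rows", "kwargs": {
  "deltas": [
    [[0,0.2,-2,0,0,0],[0,0.2,-4,0,0,0],[0,0.2,-6,0,0,0],[0,0.2,-7.1,0,0,0],[0,0.2,-7.1,0,0,0]]
  ]
}}

```text
clock: 4.85
tcp_pos: [0.5415, 0.0385, 0.08]
orientation: [-0.0, -0.516, 0.857, 0.0]
wrist_force: [0.3, 0.6, -0.3]
finger_gap: 0.0319
```

```bash
python3 - <<'E'
from ov import *
p=read_camera("scene"); s=get_state(); print(s["tcp_pos"],s["wrist_force"]); save(p["img"][150:250,200:320],"s2.png",6)
# arc increments in cm from 242.5deg going down
a0=np.radians(242.5)
for i in range(0,25):
  a=a0-np.radians(5*i); print(i,np.round(9.5*np.array([np.cos(a)-np.cos(a0),np.sin(a)-np.sin(a0)]),2),-5*i)
E
```

```text
[0.5421518  0.03843174 0.08089393] [-0.08888166  0.67740978  0.08356216]
0 [0. 0.] 0
1 [-0.72  0.41] -5
2 [-1.4   0.89] -10
3 [-2.03  1.42] -15
4 [-2.62  2.01] -20
5 [-3.15  2.64] -25
6 [-3.63  3.32] -30
7 [-4.04  4.04] -35
8 [-4.39  4.79] -40
9 [-4.67  5.57] -45
10 [-4.89  6.37] -50
11 [-5.03  7.19] -55
12 [-5.1   8.01] -60
13 [-5.1   8.84] -65
14 [-5.03  9.67] -70
15 [-4.89 10.48] -75
16 [-4.67 11.28] -80
17 [-4.39 12.06] -85
18 [-4.04 12.81] -90
19 [-3.63 13.53] -95
20 [-3.15 14.21] -100
21 [-2.62 14.84] -105
22 [-2.03 15.43] -110
23 [-1.4  15.96] -115
24 [-0.72 16.44] -120
```

View pics/s2.png

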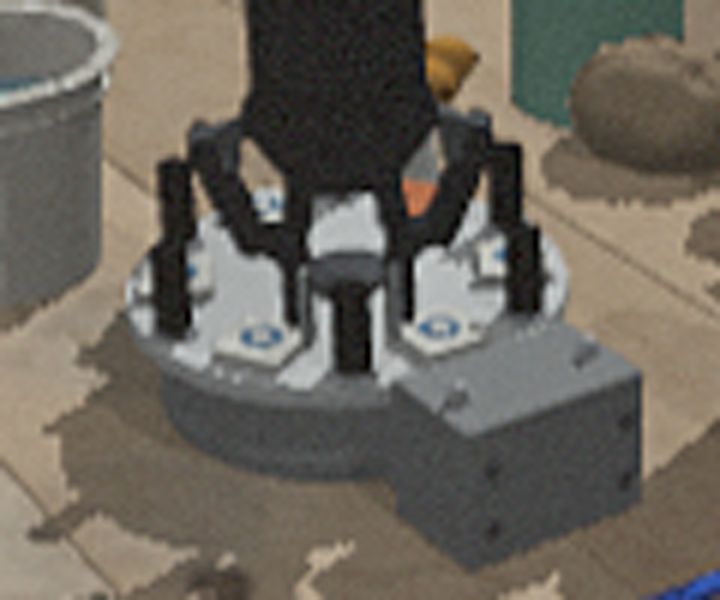

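The picture shows the near knob (about (258,205) px) standing between the fingers. I'll sweep it 120° clockwise.

Emit:
{"fn": "send_rows", "kwargs": {
  "deltas": [
    [[-0.72,0.41,0,0,0,-5],[-1.4,0.89,0,0,0,-10],[-2.03,1.42,0,0,0,-15],[-2.62,2.01,0,0,0,-20],[-3.15,2.64,0,0,0,-25],[-3.63,3.32,0,0,0,-30],[-4.04,4.04,0,0,0,-35],[-4.39,4.79,0,0,0,-40],[-4.67,5.57,0,0,0,-45],[-4.89,6.37,0,0,0,-50],[-5.03,7.19,0,0,0,-55],[-5.1,8.01,0,0,0,-60]]
  ]
}}

```text
clock: 6.1
tcp_pos: [0.4921, 0.1192, 0.0822]
orientation: [0.002, -0.017, 1.0, 0.0]
wrist_force: [0.3, -0.0, -1.0]
finger_gap: 0.0323
```

Emit:
{"fn": "send_rows", "kwargs": {
  "deltas": [
    [[0,0.83,0,0,0,-5],[0.07,1.66,0,0,0,-10],[0.21,2.47,0,0,0,-15],[0.43,3.27,0,0,0,-20],[0.71,4.05,0,0,0,-25],[1.06,4.8,0,0,0,-30],[1.47,5.52,0,0,0,-35],[1.95,6.2,0,0,0,-40],[2.48,6.83,0,0,0,-45],[3.07,7.42,0,0,0,-50],[3.7,7.95,0,0,0,-55],[4.38,8.43,0,0,0,-60]]
  ]
}}

```text
clock: 7.3
tcp_pos: [0.5362, 0.2035, 0.0823]
orientation: [0.001, 0.485, 0.874, 0.001]
wrist_force: [-0.4, -0.4, -0.2]
finger_gap: 0.0319
```

Emit:
{"fn": "send_rows", "kwargs": {
  "deltas": [
    [[0,0,0,0,0,0],[0,0,0,0,0,0],[0,0,0,0,0,0]]
  ]
}}

```text
clock: 7.6
tcp_pos: [0.5346, 0.2027, 0.0809]
orientation: [0.0, 0.483, 0.875, 0.0]
wrist_force: [-0.1, 0.3, -0.5]
finger_gap: 0.0321
```

```bash
python3 - <<'E'
from ov import *
p=read_camera("scene"); s=get_state(); print(s["tcp_pos"],s["wrist_force"]); save(p["img"][150:250,200:320],"s3.png",6)
E
```

```text
[0.53444347 0.20269282 0.08072343] [-0.71298341  0.19653599 -0.25933953]
```

View pics/s3.png

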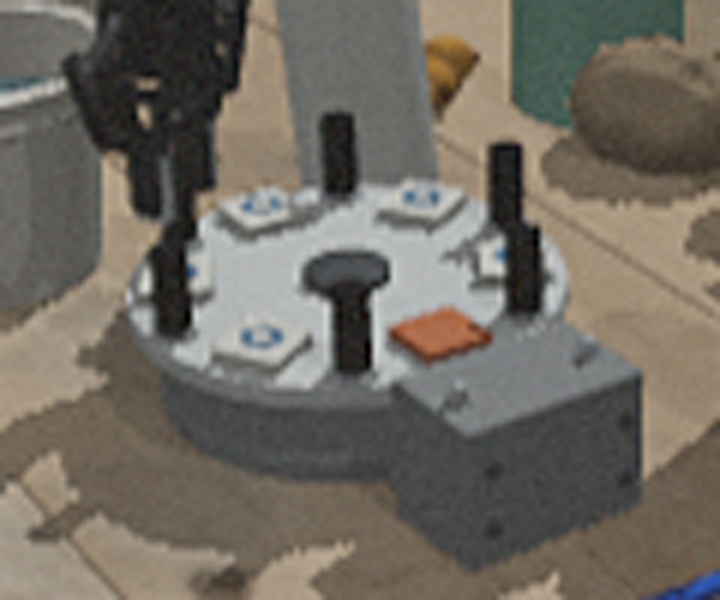

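Emit:
{"fn": "send_rows", "kwargs": {
  "deltas": [
    [[0,0,3,0,0,0],[0,0,6.5,0,0,0],[0,0,10,0,0,0],[-0.5,-4,10,0,0,5],[-1,-9,10,0,0,10],[-1.5,-14,10,0,0,15],[-2,-19,10,0,0,20],[-2.5,-24,10,0,0,25],[-3,-29,10,0,0,30],[-3.5,-34,10,0,0,35],[-4,-39,10,0,0,40],[-4.5,-44,10,0,0,42.5]]
  ],
  "jaw": 0.06
}}

```text
clock: 8.85
tcp_pos: [0.4889, -0.2371, 0.1807]
orientation: [0.0, 0.132, 0.991, 0.0]
wrist_force: [0.8, -0.0, 0.8]
finger_gap: 0.0453
```

```bash
python3 - <<'E'
from ov import *
p=read_camera("top"); s=get_state(); print(s["tcp_pos"],s["orientation"]); cv2.imwrite("pics/ov2.png",overlay(p,.5865,.1225,np.radians(2.5)))
E
```

```text
[ 0.48882465 -0.24480838  0.18049668] [ 8.36988957e-04  1.34961824e-01  9.90846465e-01 -2.80854396e-03]
```

View pics/ov2.png

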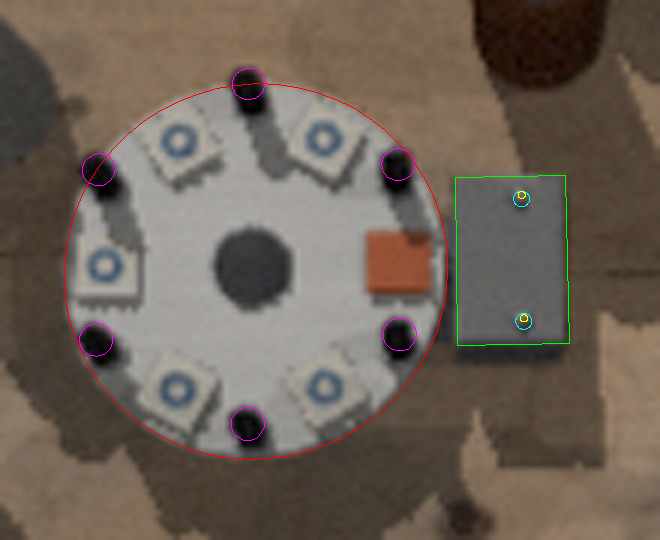

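The bare tile is clicked in at the station (~(261,199) px), and the knobs match the detent overlay. Next is the brass plate.

Emit:
{"fn": "send_rows", "kwargs": {
  "deltas": [
    [[-0.5,-4,0,0,0,0],[-0.9,-8.4,0,0,0,0],[-0.9,-8.4,-3,0,0,0],[-0.9,-8.4,-7,0,0,0],[-0.9,-8.4,-11,0,0,0],[-0.9,-8.4,-12.5,0,0,0],[-0.9,-8.4,-12.5,0,0,0],[-0.9,-8.4,-12.5,0,0,0]]
  ]
}}

```text
clock: 9.7
tcp_pos: [0.4809, -0.3191, 0.0558]
orientation: [0.0, 0.134, 0.991, 0.0]
wrist_force: [-0.5, -0.1, 1.6]
finger_gap: 0.0453
```

```bash
python3 - <<'E'
from ov import *
p=read_camera("scene"); s=get_state(); print(s["tcp_pos"],s["orientation"]); save(p["img"][230:360,240:410],"s4.png",4.5)
E
```

```text
[ 0.48152196 -0.31959892  0.05665282] [ 7.95225876e-04  1.33815692e-01  9.91005794e-01 -4.93426723e-04]
```

View pics/s4.png

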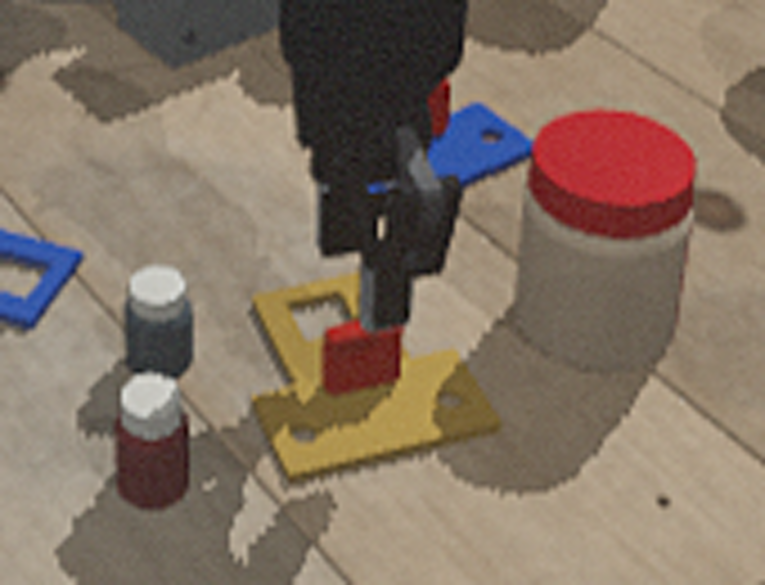

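```bash
python3 - <<'E'
from ov import *
p=read_camera("scene"); s=get_state(); print(s["tcp_pos"])
S=6;u0,v0=280,280
im=cv2.resize(p["img"][v0:v0+80,u0:u0+90][...,::-1],None,fx=S,fy=S,interpolation=cv2.INTER_CUBIC)
yaw=np.radians(-15.2);R=np.array([[np.cos(yaw),-np.sin(yaw)],[np.sin(yaw),np.cos(yaw)]])
def L(pl,z,c):
    uv=np.array([proj(p,[*(R@np.array(k)/1000+[.480,-.321]),z]) for k in pl]); cv2.polylines(im,[np.round((uv-[u0,v0]+.5)*S).astype(np.int32)],True,c,1)
L([(-18,-6),(18,-6),(18,6),(-18,6)],.040,(0,255,0))
L([(-50,-42),(50,-42),(50,8),(28,8),(28,72),(-28,72),(-28,8),(-50,8)],.006,(255,0,255))
uv=proj(p,s["tcp_pos"]); cv2.circle(im,tuple(np.round((uv-[u0,v0]+.5)*S).astype(int)),3,(255,255,0),-1)
cv2.imwrite("pics/s5.png",im)
E
```

```text
[ 0.481841   -0.31985925  0.0570586 ]
```

View pics/s5.png

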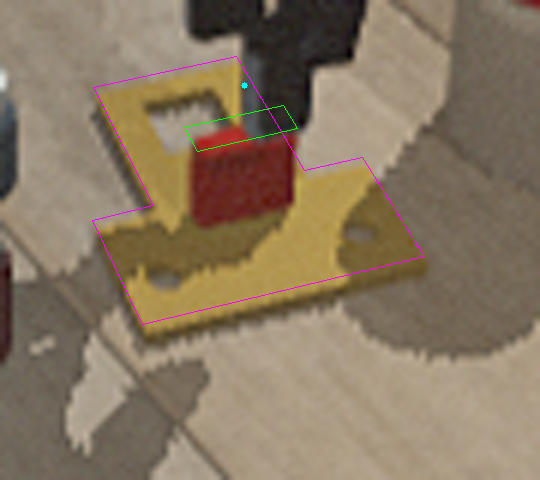

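Emit:
{"fn": "send_rows", "kwargs": {
  "deltas": [
    [[-0.1,-0.1,-2,0,0,0],[-0.1,-0.1,-3.5,0,0,0],[-0.1,-0.1,-4.2,0,0,0],[-0.1,-0.1,-4.2,0,0,0],[-0.1,-0.1,-4.2,0,0,0]]
  ]
}}

```text
clock: 10.3
tcp_pos: [0.4805, -0.3206, 0.0144]
orientation: [0.001, 0.134, 0.991, -0.0]
wrist_force: [-0.0, -0.7, -0.6]
finger_gap: 0.0454
```

Emit:
{"fn": "send_rows", "kwargs": {
  "deltas": [
    [[0,0,0,0,0,0],[0,0,0,0,0,0],[0,0,0,0,0,0],[0,0,0,0,0,0],[0,0,0,0,0,0],[0,0,0,0,0,0]]
  ],
  "jaw": -1,
  "force": 60
}}

```text
clock: 10.9
tcp_pos: [0.4805, -0.321, 0.0145]
orientation: [0.001, 0.134, 0.991, -0.001]
wrist_force: [-1.1, -0.6, 5.7]
finger_gap: 0.0107
```

Emit:
{"fn": "send_rows", "kwargs": {
  "deltas": [
    [[0,0,1.5,0,0,0],[0,0,4,0,0,0],[0,0,7,0,0,0],[0,0,10,0,0,0],[0,0,13,0,0,0],[0,0,15,0,0,0],[0,0,15,0,0,0],[0,0,15,0,0,0]]
  ]
}}

```text
clock: 11.7
tcp_pos: [0.4797, -0.3198, 0.1626]
orientation: [-0.0, 0.134, 0.991, 0.0]
wrist_force: [-0.2, -0.3, -3.1]
finger_gap: 0.011
```

```bash
python3 - <<'E'
from ov import *
p=read_camera("scene"); s=get_state(); print(s["tcp_pos"],s["orientation"],s["wrist_force"],s["finger_gap"]); save(p["img"][180:360,220:420],"s6.png",4)
E
```

```text
[ 0.47912591 -0.31940035  0.16169265] [-9.86925207e-04  1.33945992e-01  9.90987822e-01  7.96357068e-04] [-1.18130807 -0.37023751 -2.53972095] 0.010917180464452347
```

View pics/s6.png

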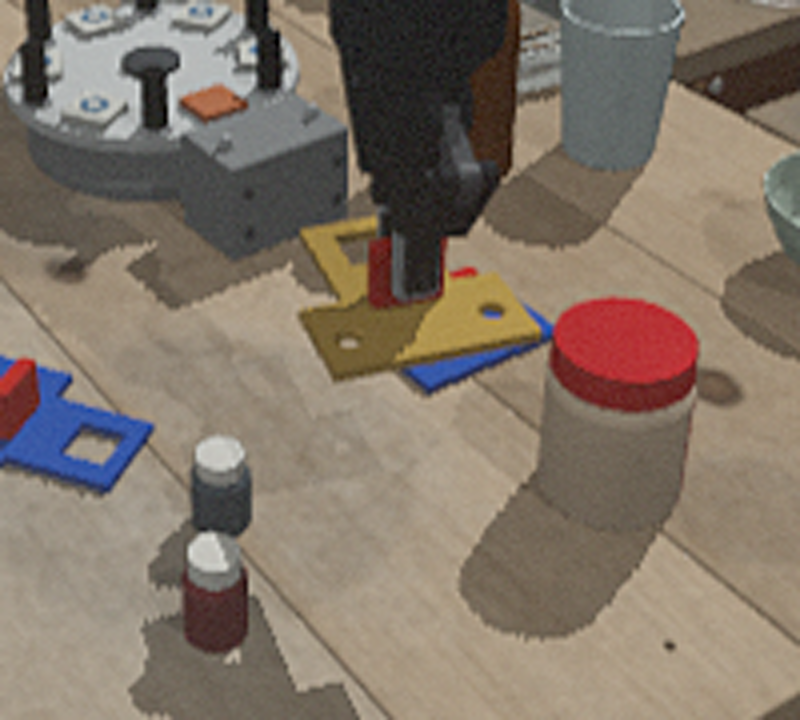

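Emit:
{"fn": "send_rows", "kwargs": {
  "deltas": [
    [[1.4,3.9,0,0,0,2.2],[2.8,7.8,0,0,0,4.5],[4.2,11.7,0,0,0,6.7],[5.6,15.7,0,0,0,9],[7,19.6,0,0,0,11.2],[8.4,23.5,0,0,0,13.5],[9.8,27.5,0,0,0,15.7],[11.2,31.4,0,0,0,17.9],[11.2,31.4,0,0,0,17.9],[11.2,31.4,0,0,0,17.9],[11.2,31.4,0,0,0,17.9]]
  ]
}}

```text
clock: 12.85
tcp_pos: [0.5908, -0.0067, 0.1619]
orientation: [-0.001, -0.021, 1.0, 0.0]
wrist_force: [0.6, 0.2, -1.4]
finger_gap: 0.0108
```

Emit:
{"fn": "send_rows", "kwargs": {
  "deltas": [
    [[0,0,-2,0,0,0],[0,0,-4,0,0,0],[0,0,-4.5,0,0,0],[0,0,-4.5,0,0,0],[0,0,-4.5,0,0,0],[0,0,-4.5,0,0,0],[0,0,-4.5,0,0,0]]
  ]
}}

```text
clock: 13.55
tcp_pos: [0.5925, -0.0063, 0.1194]
orientation: [0.001, -0.022, 1.0, -0.0]
wrist_force: [0.9, -0.1, -1.6]
finger_gap: 0.0109
```

```bash
python3 - <<'E'
from ov import *
p=read_camera("scene");q=read_camera("top"); s=get_state(); print(s["tcp_pos"],s["orientation"],s["wrist_force"],s["finger_gap"])
import pickle; pickle.dump((p,q),open("b.pkl","wb"))
def ov(p,u0,v0,w,h,S,fn):
    im=cv2.resize(p["img"][v0:v0+h,u0:u0+w][...,::-1],None,fx=S,fy=S,interpolation=cv2.INTER_CUBIC)
    def L(pl,z,c,x,y,yaw):
        R=np.array([[np.cos(yaw),-np.sin(yaw)],[np.sin(yaw),np.cos(yaw)]])
        uv=np.array([proj(p,[*(R@np.array(k)/1000+[x,y]),z]) for k in pl]); cv2.polylines(im,[np.round((uv-[u0,v0]+.5)*S).astype(np.int32)],True,c,1)
    ci=lambda cx,cy,r:[(cx+r*np.cos(a),cy+r*np.sin(a)) for a in np.linspace(0,6.28,60)]
    W=(.5865,.1225,np.radians(2.5))
    L([(-48,-113),(48,-113),(48,-175),(-48,-175)],.072,(0,255,0),*W)
    for sx in(-35,35): L(ci(sx,-150,4.5),.072,(255,255,0),*W)
    zb=s["tcp_pos"][2]-.0145+.006
    T=(s["tcp_pos"][0],s["tcp_pos"][1],np.radians(2.5))
    L([(-50,-42),(50,-42),(50,8),(28,8),(28,72),(-28,72),(-28,8),(-50,8)],zb,(255,0,255),*T)
    for sx in(-35,35): L(ci(sx,-20,6),zb,(255,0,255),*T)
    cv2.imwrite(fn,im)
ov(p,215,150,110,100,7,"pics/s7.png"); ov(q,200,150,110,90,6,"pics/t7.png")
E
```

```text
[ 0.59225256 -0.0061337   0.11902126] [ 5.95395825e-04 -2.19031104e-02  9.99759920e-01 -4.76958283e-05] [-0.02096546  0.12018922 -1.4163802 ] 0.010753442559293601
```

View pics/s7.png

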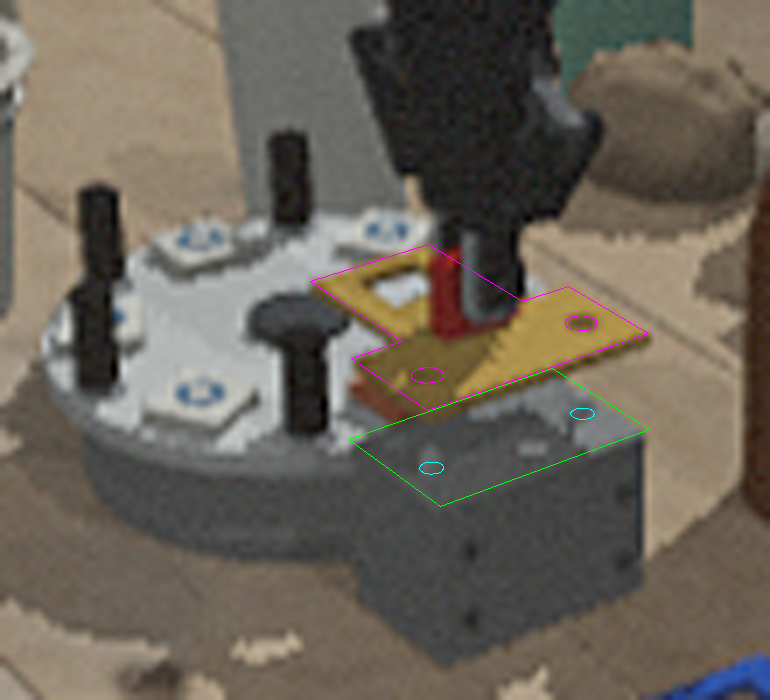

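View pics/t7.png

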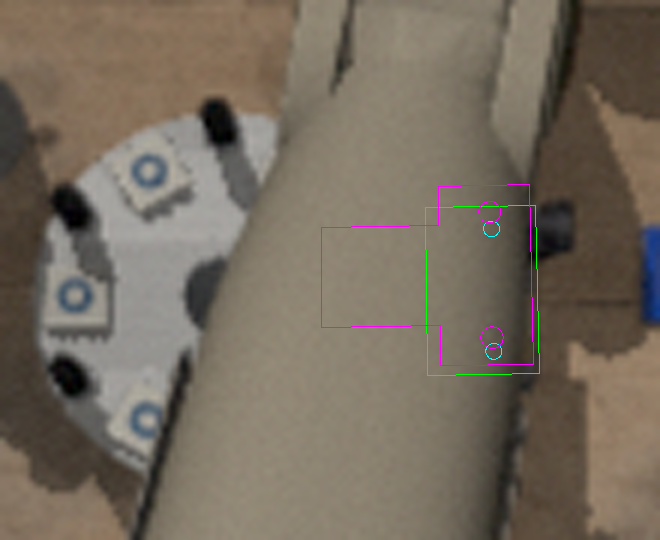

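```bash
python3 - <<'E'
from ov import *
import pickle
p,q=pickle.load(open("b.pkl","rb"))
u0,v0,w,h,S=255,180,60,50,12
c=np.clip((p["img"][v0:v0+h,u0:u0+w].astype(float)/255)**.6*255,0,255).astype(np.uint8)
im=cv2.resize(c[...,::-1],None,fx=S,fy=S,interpolation=cv2.INTER_CUBIC)
yaw=np.radians(2.5);R=np.array([[np.cos(yaw),-np.sin(yaw)],[np.sin(yaw),np.cos(yaw)]])
def dot(b,z,o,c):
    uv=proj(p,[*(R@np.array(b)/1000+o),z]); cv2.circle(im,tuple(np.round((uv-[u0,v0]+.5)*S).astype(int)),2,c,-1)
for b in [(-48,-113),(48,-113),(48,-175),(-48,-175)]: dot(b,.072,[.5865,.1225],(0,255,0))
for sx in(-35,35): dot((sx,-150),.081,[.5865,.1225],(255,255,0)); dot((sx,-150),.072,[.5865,.1225],(0,255,0))
for b in [(-50,-42),(50,-42),(50,8),(-35,-20),(35,-20),(-50,8),(-28,72)]: dot(b,.1105,[.59225,-.0061],(255,0,255))
cv2.imwrite("pics/s8.png",im)
E
```

```text
(no output)
```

View pics/s8.png

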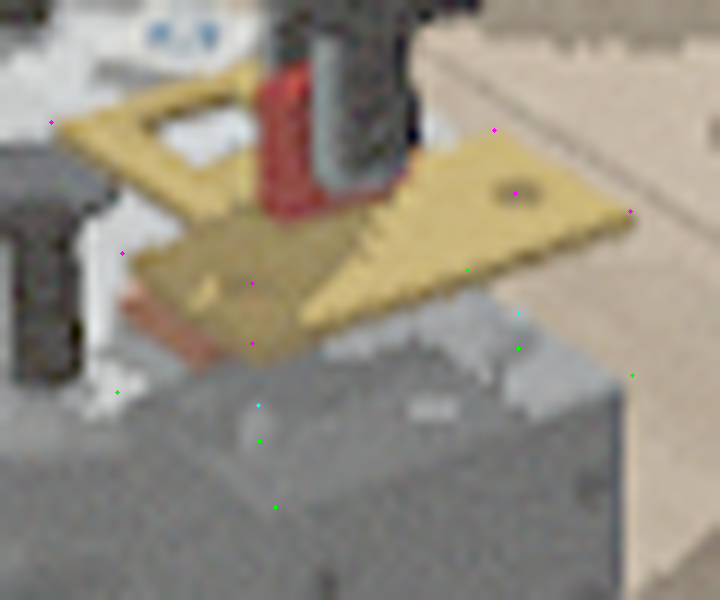

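Emit:
{"fn": "send_rows", "kwargs": {
  "deltas": [
    [[0,-0.1,-1,0,0,0],[0,-0.1,-2,0,0,0],[0,-0.1,-2.1,0,0,0],[0,-0.1,-2.1,0,0,0],[0,-0.1,-2.1,0,0,0],[0,-0.1,-2.1,0,0,0]]
  ]
}}

```text
clock: 14.25
tcp_pos: [0.5921, -0.0071, 0.0976]
orientation: [0.0, -0.022, 1.0, -0.0]
wrist_force: [-0.1, 0.3, -1.4]
finger_gap: 0.011
```

```bash
cat > v.py <<'E'
from ov import *
import sys
p=read_camera("scene"); s=get_state(); print(s["tcp_pos"],s["wrist_force"],s["ft_torque"],s["finger_gap"])
u0,v0,w,h,S=255,180,60,50,12
c=np.clip((p["img"][v0:v0+h,u0:u0+w].astype(float)/255)**.6*255,0,255).astype(np.uint8)
cv2.imwrite(sys.argv[1],cv2.resize(c[...,::-1],None,fx=S,fy=S,interpolation=cv2.INTER_CUBIC))
E
python3 v.py pics/s9.png
```

```text
[ 0.59215611 -0.00713412  0.09765413] [ 0.54740808 -0.23700308 -1.89903616] [-0.00580957 -0.03066935  0.00405896] 0.01058133641329941
```

View pics/s9.png

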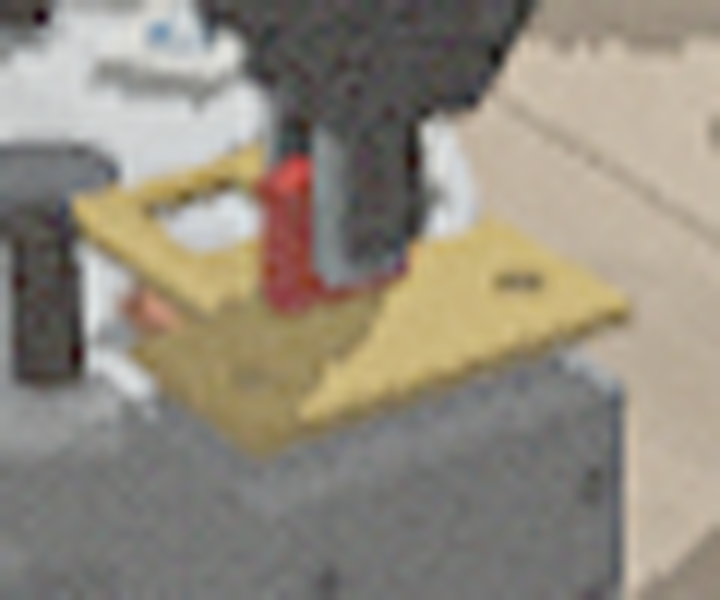

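```bash
python3 - <<'E'
from h import *
import pickle
p,q=pickle.load(open("b.pkl","rb"))
y=np.radians(2.5);R=np.array([[np.cos(y),-np.sin(y)],[np.sin(y),np.cos(y)]])
def pr(b,z): return proj(p,[*(R@np.array(b)/1000+[.5865,.1225]),z])
zt=.0977-.0145+.006
for sx in(1,-1): print(12*(pr((50*sx,-172),zt)-pr((48*sx,-175),.072)))
print("per mm x,y,z",12*(pr((1,-150),.08)-pr((0,-150),.08)),12*(pr((0,-149),.08)-pr((0,-150),.08)),12*(pr((0,-150),.081)-pr((0,-150),.08)))
E
```

```text
[ -0.18424005 -76.07928961]
[-17.72147351 -73.17838958]
per mm x,y,z [ 3.70357797 -1.31934263] [-2.64314133 -1.77134975] [-0.0500388  -3.98018269]
```

```bash
python3 - <<'E'
from h import *
import pickle
p,q=pickle.load(open("b.pkl","rb"))
y=np.radians(2.5);R=np.array([[np.cos(y),-np.sin(y)],[np.sin(y),np.cos(y)]])
def pr(b,z): return proj(p,[*(R@np.array(b)/1000+[.5865,.1225]),z])
im=cv2.imread("pics/s6.png")  # 4x of [180:360,220:420]
small=cv2.resize(im,(200,180),interpolation=cv2.INTER_AREA)
u0,v0,w,h,S=260,190,60,50,12
c=small[v0-180:v0-180+h,u0-220:u0-220+w]
c=np.clip((c/255.)**.7*255*1.15,0,255).astype(np.uint8)
big=cv2.resize(c,None,fx=S,fy=S,interpolation=cv2.INTER_CUBIC)
def L(pl,z,col):
    uv=np.array([pr(b,z) for b in pl]); cv2.polylines(big,[np.round((uv-[u0,v0]+.5)*S).astype(np.int32)],True,col,1)
L([(-48,-113),(48,-113),(48,-175),(-48,-175)],.072,(0,255,0))
ci=lambda cx,cy,r:[(cx+r*np.cos(a),cy+r*np.sin(a)) for a in np.linspace(0,6.28,60)]
for sx in(-35,35): L(ci(sx,-150,4.5),.072,(255,255,0));L(ci(sx,-150,3),.081,(0,255,255))
L([(-18,-100),(18,-100),(18,-64),(-18,-64)],.068,(255,0,255))
cv2.imwrite("pics/s10.png",big)
E
```

```text
(no output)
```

View pics/s10.png

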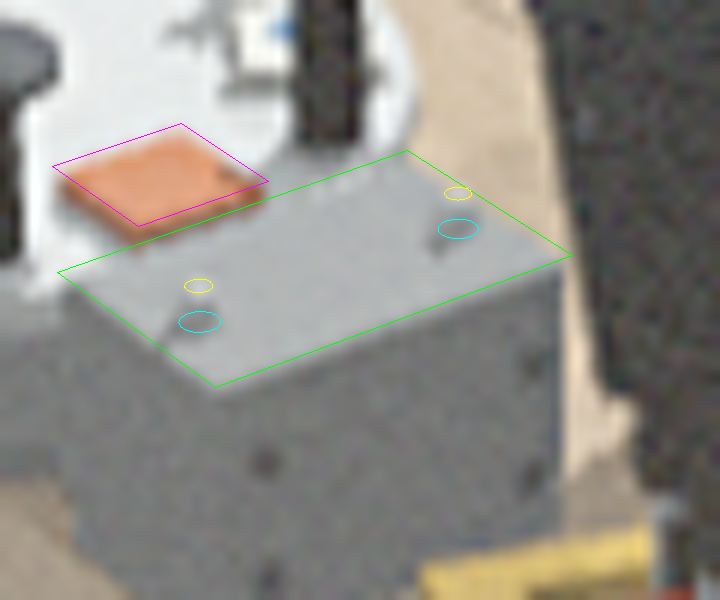

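Emit:
{"fn": "send_rows", "kwargs": {
  "deltas": [
    [[-0.04,0,-0.2,0,0,0],[-0.04,0,-0.4,0,0,0],[-0.04,0,-0.6,0,0,0],[-0.04,0,-0.6,0,0,0]]
  ]
}}

```text
clock: 14.7
tcp_pos: [0.5911, -0.007, 0.0909]
orientation: [-0.0, -0.022, 1.0, 0.0]
wrist_force: [0.7, 0.2, -2.6]
finger_gap: 0.0112
```

Emit:
{"fn": "send_rows", "kwargs": {
  "deltas": [
    [[0,0,-0.2,0,0,0],[0,0,-0.3,0,0,0],[0,0,-0.4,0,0,0],[0,0,-0.4,0,0,0]]
  ]
}}

```text
clock: 15.1
tcp_pos: [0.5913, -0.0071, 0.0871]
orientation: [-0.0, -0.022, 1.0, 0.0]
wrist_force: [-0.1, -0.3, -2.6]
finger_gap: 0.0109
```

```bash
python3 v.py pics/s11.png
```

```text
[ 0.59136731 -0.00708435  0.08721943] [ 0.30797018 -0.15422744 -2.15152197] [ 0.00153462 -0.09469229  0.00271924] 0.011059277894106134
```

View pics/s11.png

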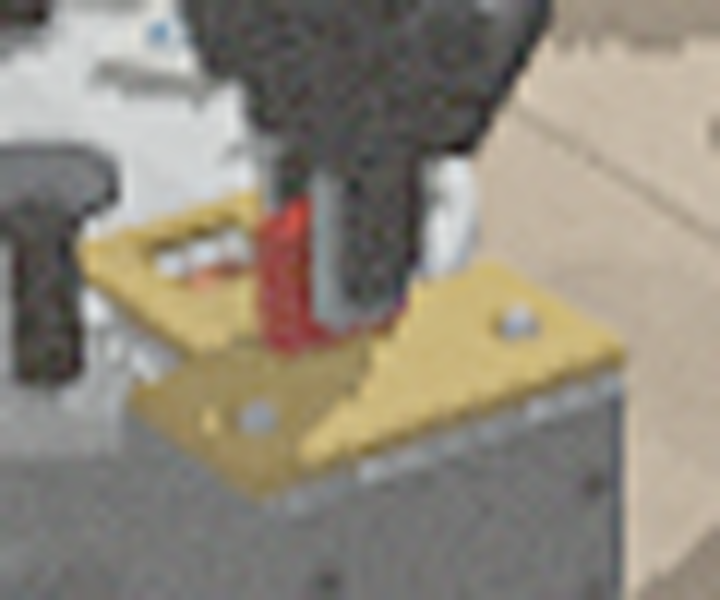

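Both pins, at about (276,215) and (298,207) px, show through the holes. I'll lower until it bears on the ledge.

Emit:
{"fn": "send_rows", "kwargs": {
  "deltas": [
    [[0,0,-0.1,0,0,0],[0,0,-0.2,0,0,0],[0,0,-0.2,0,0,0]]
  ]
}}

```text
clock: 15.45
tcp_pos: [0.5916, -0.0071, 0.0864]
orientation: [0.0, -0.022, 1.0, -0.0]
wrist_force: [-3.3, 0.4, 3.8]
finger_gap: 0.0113
```

Emit:
{"fn": "send_rows", "kwargs": {
  "deltas": [
    [[0,0,0,0,0,0],[0,0,0,0,0,0],[0,0,0,0,0,0],[0,0,0,0,0,0],[0,0,0,0,0,0]]
  ],
  "jaw": -0.2
}}

```text
clock: 15.95
tcp_pos: [0.5915, -0.0071, 0.0852]
orientation: [-0.0, -0.022, 1.0, 0.0]
wrist_force: [-0.4, -0.9, -0.6]
finger_gap: 0.0338
```

Emit:
{"fn": "send_rows", "kwargs": {
  "deltas": [
    [[0,0,1,0,0,0],[0,0,3,0,0,0],[0,0,6,0,0,0],[0,0,10,0,0,0],[-2,-5,12,0,0,0],[-4,-10,12,0,0,0],[-6,-15,12,0,0,0],[-8,-20,12,0,0,0],[-10,-25,12,0,0,0],[-10,-25,12,0,0,0],[-10,-25,12,0,0,0]]
  ]
}}

```text
clock: 17.05
tcp_pos: [0.4904, -0.2603, 0.2061]
orientation: [0.0, -0.019, 1.0, -0.001]
wrist_force: [0.3, 0.2, -0.0]
finger_gap: 0.0339
```

```bash
python3 - <<'E'
from ov import *
p=read_camera("scene");q=read_camera("top"); s=get_state(); print(s["tcp_pos"],s["wrist_force"])
save(p["img"][150:260,210:330],"f1.png",6)
im=cv2.resize(q["img"][155:245,195:305][...,::-1],None,fx=7,fy=7,interpolation=cv2.INTER_CUBIC);cv2.imwrite("pics/f2.png",im)
P,u,v=pts(q); h=cv2.cvtColor(q["img"],cv2.COLOR_RGB2HSV)[v,u]
m=(u>230)&(u<305)&(v>170)&(v<230)&(h[:,0]>14)&(h[:,0]<32)&(h[:,1]>110)&(P[:,2]>.06)&(P[:,2]<.09)
A=np.c_[P[m][:,:2],np.ones(m.sum())]; k,*_=np.linalg.lstsq(A,P[m,2],rcond=None)
print(m.sum(),np.median(P[m,2]),"tilt deg",np.degrees(k[:2]))
E
```

```text
[ 0.49130913 -0.25744436  0.20587937] [0.20770528 0.39705808 0.47319992]
619 0.07884406942729591 tilt deg [1.271106   0.20660634]
```

View pics/f1.png

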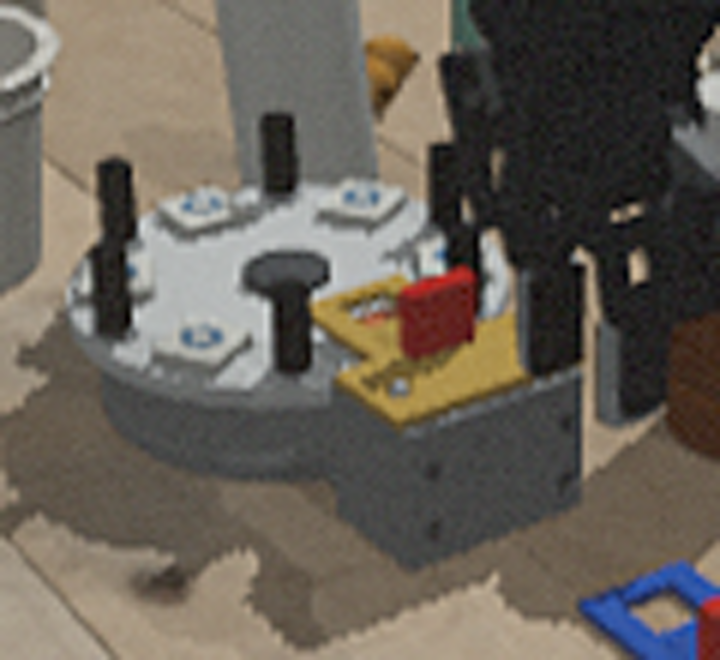

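View pics/f2.png

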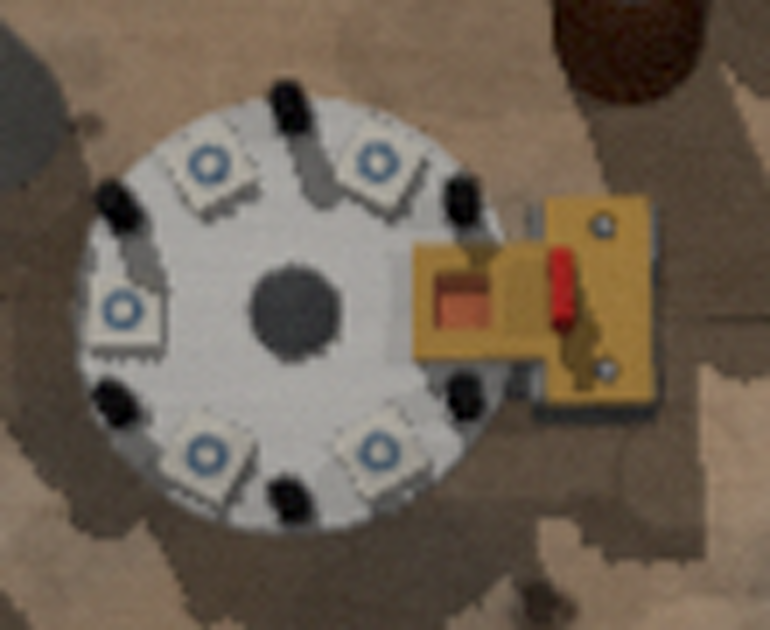

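Plate on both pins, terracotta showing in the window, all clear. The tilt figure may come from side-face pixels, so I'll check it with interior points only, and check the bystanders too.

```bash
python3 - <<'E'
from ov import *
q=read_camera("top"); P,u,v=pts(q); h=cv2.cvtColor(q["img"],cv2.COLOR_RGB2HSV)[v,u]
y=np.radians(2.5);R=np.array([[np.cos(y),-np.sin(y)],[np.sin(y),np.cos(y)]])
b=(P[:,:2]-[.5922,-.0074])@R*1000
for n,a in dict(headR=(22,46,-38,4),headL=(-46,-22,-38,4),tongueR=(15,26,12,68),tongueL=(-26,-15,12,68),tip=(-24,24,63,70)).items():
    m=(b[:,0]>a[0])&(b[:,0]<a[1])&(b[:,1]>a[2])&(b[:,1]<a[3])&(h[:,0]>14)&(h[:,0]<32)&(h[:,1]>110)
    print(n,m.sum(),np.round(np.median(P[m,2])*1000,1), np.round(P[m,2].std()*1000,1))
m=(abs(b[:,0])<11)&(abs(b[:,1]-48)<11); print("window",np.median(P[m,2]),np.median(h[m],axis=0))
for n,c,hh in [("white",(188,166),.216),("tea",(285,142),.177),("tub",(164,223),.126),("jar",(377,197),.099)]:
    m=(abs(u-c[0])<40)&(abs(v-c[1])<40)&(abs(P[:,2]-hh)<.006); print(n,np.round(P[m].mean(0),3))
save(q["img"],"f3.png",1.4)
E
```

```text
headR 72 79.1 3.3
headL 84 78.7 3.1
tongueR 51 79.2 2.8
tongueL 60 79.9 2.7
tip 27 78.5 3.2
window 0.06956260346729663 [  9. 163. 137.]
white [0.679 0.293 0.216]
tea [ 0.747 -0.035  0.176]
tub [0.495 0.352 0.126]
jar [nan nan nan]<stdin>:10: RuntimeWarning: Mean of empty slice.
  ret = um.true_divide(
```

View pics/f3.png

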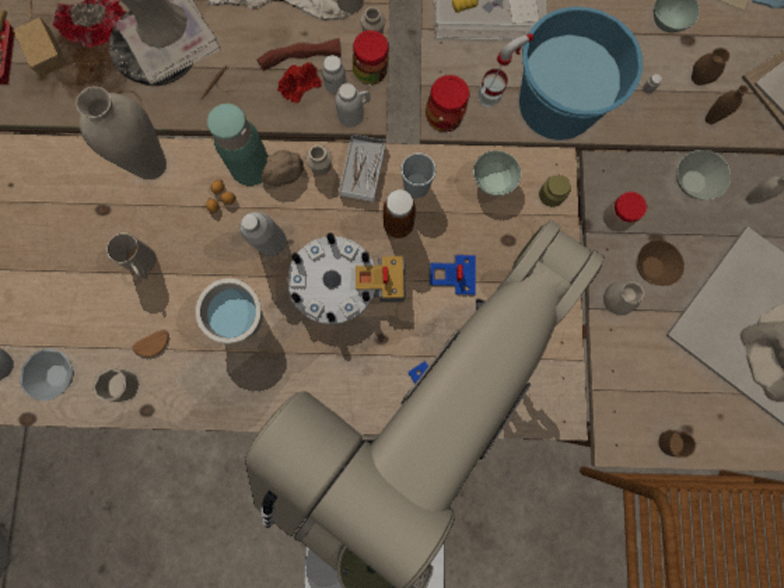

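```bash
python3 -c "
from h import *
print(hand_in(), get_state()['clock'])"
```

```text
the job is handed in; nothing more can be done
the job is handed in; nothing more can be done
```

The job is handed in, at about 17 s of the 72 s. The bare tile is at the work station, and the brass stencil plate lies on the ledge over both pins.

- **Wheel:** I turned it two detents (120°) clockwise by pushing one knob between loosely spaced fingers, then lifted off. A later picture showed the bare tile at the station and every knob on its detent position.
- **Plate:** I then picked up the brass plate by its red grip, not either blue look-alike, lowered it over the pins and let go.
- **Last checks:**
  - Both pins show through the holes.
  - The window shows terracotta.
  - The plate's top measured 78.5–79.9 mm above the table everywhere, against 78 mm expected. The bare tile read about 1.5 mm high too.
  - The gripper is about 0.26 m away, with no contact force.
- **Readings that disagreed:** A first fit gave 1.3° of tilt. Side-face pixels probably caused it, because points inside the plate's outline showed it flat within noise. The two cameras also differed by about 1–2 mm on where the plate sat relative to the ledge, but it went down without resistance.
- **Bystanders:** The white bottle, brown bottle and tub measured unmoved at the end. The jar and small pots were hidden behind the arm in the last picture. They were standing in place when I last saw them, after the plate was lifted, and the arm came no lower than about 0.2 m on its way back over that side.

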